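Eject a stuck wax blank with the ram from the clip rack

TASK

The wax blank is stuck in its mould tube. Snap the ejector ram forward out of the two spring clips of its rack, push its steel end into the mouth of the mould tube and right through, so that the blank comes out of the far end into the enamel dish, then draw the ram out and lay it flat on the bench. Leave the blank in the dish, and do not disturb the wax cake or the doming block.

Things in the scene. Friction and masses are not known exactly. Their poses are not given: they have to be found in the camera images.
- rack: wooden rack fixed to the bench, foot 68 x 150 x 16 mm, two posts 20 mm wide, 110 mm high, at y = -44 and +44 mm, standing 14 to 41 mm behind the ram's axis; between them nothing is higher than 47 mm. Origin on the bench straight below the middle of the ram's grip as it hangs in the clips, which is 90 mm up; z up, y along the ram, -x is the rack's front
- clip (a point): centre of the right-hand of two equal sprung steel C-clips (14 mm wide, one on the front of each post), on the ram's axis, 44 mm from the middle of its grip. Both open towards the rack's front. Together they let go of the ram when it is pulled straight forward (rack's -x) with roughly 10 to 18 N, within about 15 mm of travel; they hold it up, down and lengthwise
- ram_grip (a point): on the axis of the ejector ram (straight, level, 201 mm long, 0.15 kg), mid-way along its wooden grip: eight-sided, 22 mm across flats, 70 mm long (y = -35 to +35 mm), flats facing +-x and +-z; take it there, between the clips. The ram's y axis runs along it; towards +y follow a 16 mm neck 18 mm long and a 22 mm brass butt 13 mm long. Lying on the bench this point is 11 mm up
- ram_tip (a point): centre of the flat working end of the ram: a round steel bar of 16 mm diameter that runs 100 mm on from the grip, to 135 mm from ram_grip along the ram's -y. The ram's centre of mass is about 7 mm from ram_grip towards this end
- mould_mouth (a point): centre of the mouth of the mould, a metal tube strapped level on a block fixed to the bench: 76 mm long, 25 mm bore, 36 mm outside (41 mm at the rim), axis 60 mm up. Its y points along the tube out of the mouth; the ram goes in towards -y. The block is 110 mm wide across the tube at the foot (17 mm high), 75 mm wide higher up; the strap's top is 81 mm up
- mould_exit (a point): centre of the tube's far, open end, 76 mm from the mouth along -y, same axes; the tube overhangs its block here and the dish stands below and beyond it
- blank_center (a point): centre of the wax blank, a plain brown cylinder of 24 mm diameter and 60 mm long, 0.03 kg, stuck in the tube, its axis along the tube. It slides when pushed along the tube with roughly 4 to 10 N, stays held until its rear end is leaving the tube, then drops into the dish
- dish: shallow round white enamel dish, 154 mm across, rim 20 mm high, loose on the bench below the tube's far end; origin at the centre of its underside
- wax_cake: bystander: brown dome of beeswax, 43 mm across, 26 mm high, origin at the centre of its underside
- mill_wheel (a point): hub of the adjusting wheel on top of the green rolling mill that stands fixed at the left, an obstacle to keep clear of: about 0.19 m along x and 0.17 m along y, 0.21 m high, with a crank on its far side that is no higher
- dome: bystander: metal doming block, a 50 mm cube with hollows, origin at the centre of its underside
Not all that is in view belongs to the job. Leave any green look-alike of the part that bears mould_mouth alone.

How it is judged (in metres and radians):
On the way, in this order (a step that is already met when the one before it is completed fails the run):
1. the ram is out of the clips, in front of the rack (x of ram_grip in the frame of rack between -0.3 and -0.02 m and y of ram_grip in the frame of rack between -0.15 and 0.15 m and height (world z) of ram_grip above 0.05 m), for 0.05 s.
2. the ram's working end has gone through the tube to within 10 mm of its far end, driving the blank out (y of ram_tip in the frame of mould_exit below 0.01 m and x of ram_tip in the frame of mould_exit between -0.012 and 0.012 m and z of ram_tip in the frame of mould_exit between -0.012 and 0.012 m and angle between the y axis of ram_grip and the y axis of mould_mouth, either way round below 0.2 rad), for 0.1 s.
At the end, for the whole second after the job is handed in: the wax blank lies in the dish (its centre within 65 mm of the dish's centre and under 35 mm up), the dish stands flat on the bench, and the ram lies flat on the bench (middle of its grip under 16 mm up, level within 0.1 rad), released, both at rest (horizontal distance between blank_center and dish below 0.065 m and height (world z) of blank_center below 0.035 m and height (world z) of dish below 0.006 m and angle between dish's own z axis and vertical below 0.1 rad and height (world z) of ram_grip below 0.016 m and angle between ram_grip's own y axis and vertical between 1.47 and 1.67 rad and linear speed of each of ram, blank below 0.02 m/s); the robot touches nothing.
It fails at once if the wax cake or the doming block is pushed aside by more than 30 mm (distance of any of wax_cake, dome from where it was at the start of the episode above 0.03 m).
It also fails if it takes over 48 s, if anything falls off the work surface, if the arm or the gripper's body presses on something with over 40 N, if the wrist force passes 120 N, or if a joint passes its speed limit or range.

ROBOT

A 6-joint arm with a two-finger parallel gripper is mounted at the origin on the work surface; the furniture and walls round the work are solid. World frame = base frame: x ahead of the robot, y to its left, z up, the work surface at z = 0. Lengths are in mm, angles in rad, forces in N, time in s.
With the tool pointing down it reaches from about 275 to 750 mm from the base axis. Payload 10.2 kg.
Tool frame: the origin (TCP) lies between the finger pads; the fingertips stand 17 mm ahead of it and the grasp point (between the pads) lies 2 mm behind it (tips_ahead is the distance from the TCP to the fingertips, in mm); z points along the fingers, y is the line along which they close (so a half turn about z gives the same grasp; the last joint's range is limited). The gripper opens to 85 mm and grips with 20 to 120 N. Pads are 22 mm wide; open, the fingers measure 114 mm over their backs; the gripper's body (76 mm by 85 mm) begins 54 mm behind the grasp point. The pads swing forward as they close: fully open they stand 13 mm farther back than shut.
Start: joints at [-1.355, 0.313, 1.498, -0, 1.331, -0.223], TCP at [223.037, -475.275, 248.294] pointing down, gripper open.
Joint ranges: [-2.94, 2.94], [-0.97, 2.17], [0.19, 2.56], [-1.23, 4.37], [0.02, 3.11], [-2.88, 2.88]. Speed limits (rad/s): [2.39, 2.39, 3.01, 3.14, 3.14, 3.14].

INTERFACE

Orientations are given as a unit quaternion [w, x, y, z].
In Python, from rig import sense, capture, finish_job, boxes_of, tips_ahead gives the robot as it stands.
- The arm moves only by the tool drive_tool, never from a script. Its argument "commands" is text: rows parted by semicolons, each of 7 numbers parted by spaces: the shift along the world's x, y, z in units of 0.1 m (1.0 is 0.1 m), then the turn, a rotation vector about the world's x, y, z in units of pi/4 rad (1.0 is pi/4 rad), then the opening in per cent of the stroke, from 0 (shut) to 100 (fully open). A call has 1 to 20 rows; each row shifts and turns the commanded pose from where the row before left it; what a row does not reach is not made up. A row lasts 1/12 s, in which the tool goes at most 41.7 mm and 7.16 degrees, less where a joint would pass 70% of its speed; a pose out of reach is approached as far as the arm can. A call with a number of a shift or a turn outside -1 to 1 is refused whole. A call with a gripper value outside its range is refused whole. The fingers move at their own pace and stop on an object; "force" is the grip in N (left out, the last holds). Time passes only in rows, so rows that do not move let the fingers close. It gives the time, the measured TCP pose, the force, the opening and the grip force at its end, in the units of the state.
- sense(): the state, without advancing time (a new reading comes with each control period).
- capture(name): name is "side" or "top"; returns a dict with "pixels" (384x512x3 uint8, blue, green, red), "fov_y" (degrees; the focal length in pixels is half the picture's height over the tangent of half this angle, whatever the lens; pixels are square), "cx", "cy" (the principal point, pixels), "k1" (the pictures are not rectified: a ray, as slopes to the right and down, at radius r is drawn at 1 + k1 r^2 times it, then the intrinsics apply), "position" and "attitude" of the camera in the world. Camera axes: x right, y down, z forward; pixel columns grow to the right and rows downward; lengths in mm; the calibration is good to about 2 mm. A picture is of the moment at which its call begins. There is no depth.
- finish_job(): hands the job in; it is judged then, once.
Trained networks look in a picture, given as the dict that the camera call returned (one of the last four; its "shot" number tells which), for a name from the list of things; names that differ only in an ending like _2 or _b are one class to them, and where a whole thing is asked for, a point or a joint stands for the part that bears it (a point fixed in the world has none). Each returns a list of dicts, best first, with "confidence" (0 to 1); they miss things now and then, are a little off and sometimes report something else, mostly with a low value. They report only what shows in the picture. A call takes as long as a camera call. They do not tell look-alikes from the thing itself.
- boxes_of(picture, name): "position" ([column, row] in pixels, amid what is visible of it).
The state is a dict: "time_s": time; "joints": joint angles; "dq": joint speeds; "tau": joint torques, N m; "eef_pos": TCP position; "ee_rot": TCP orientation; "force": force on the tool from outside, world axes, zero at the start; "wrist_torque": the same for the moment, N m; "grip_width": opening from 0.0 (shut) to 1.0 (fully open); "grip_force": force on a finger pad.
Only numpy, scipy, OpenCV 4.12 (cv2) and the standard library are available. Lean on these libraries where they do the work, as an engineer would, in place of code of your own. Each camera call takes 0.05 s, during which the arm holds its last target. There are 200 camera calls.

## Working session

There is one attempt and no reset: what is moved stays moved. The work goes in short steps, Python scripts to look and compute and a tool call to move; the robot and the scene stay as the last step left them, time stands still between calls to the robot, and variables do not carry over. Pictures are saved under pics/ and viewed, at most 10 in all, crops included, and the job is handed in when it is done.

Besides the shell and the picture viewer there is one more tool, called after "Request:" as a command line: name --argument value ..., lists and objects as JSON in quotes. drive_tool: Moves the arm, as the interface text tells. Shifts and turns lie within -1 to 1; 1 stands for 0.1 m of shift or pi/4 rad of turn. Its arguments: {"type":"object","properties":{"commands":{"type":"string"},"force":{"type":"number"}},"required":["commands"]}

```bash
mkdir -p pics; cat > h.py <<'E'
import numpy as np, cv2, json
from rig import *
from scipy.spatial.transform import Rotation as R
def f_of(p): return p["pixels"].shape[0]/2/np.tan(np.radians(p["fov_y"])/2)
def rot(p):
    q=np.array(p["attitude"],float)
    return R.from_quat(q[[1,2,3,0]]).as_matrix() if q.size==4 else q.reshape(3,3)
def ray(p,uv):
    f=f_of(p); d=(np.array(uv,float)-[p["cx"],p["cy"]])/f
    u=d.copy()
    for _ in range(20): u=d/(1+p["k1"]*(u@u))
    return np.array(p["position"],float), rot(p)@np.array([u[0],u[1],1.])
def at_z(p,uv,z):
    o,d=ray(p,uv); return o+d*(z-o[2])/d[2]
def proj(p,X):
    c=rot(p).T@(np.array(X,float)-np.array(p["position"])); u=c[:2]/c[2]
    return u*(1+p["k1"]*(u@u))*f_of(p)+[p["cx"],p["cy"]]
def tri(pa,a,pb,b):
    o1,d1=ray(pa,a);o2,d2=ray(pb,b)
    s=np.linalg.lstsq(np.c_[d1,-d2],o2-o1,rcond=None)[0]
    x1=o1+d1*s[0];x2=o2+d2*s[1]; return (x1+x2)/2,np.linalg.norm(x1-x2)
E
python3 - <<'E'
from h import *
np.set_printoptions(precision=1,suppress=True)
P={n:capture(n) for n in("top","side")}
for n,p in P.items():
    cv2.imwrite(f"pics/{n}0.png",p["pixels"]); print(n,p["position"],p["attitude"],p["fov_y"],p["k1"],p["shot"])
for nm in "rack clip ram_grip ram_tip mould_mouth mould_exit blank_center dish wax_cake mill_wheel dome".split():
    for n,p in P.items():
        print(nm,n,[(np.round(b["position"]).tolist(),round(b["confidence"],2)) for b in boxes_of(p,nm)][:4])
print(sense())
E
```

```text
top [ 407.4  -25.7 1160.4] [ 0.  -0.7  0.7 -0.1] 45.438545089624355 0.04361394287886633 1
side [ 350.2 -782.8  435.3] [-0.6  0.8 -0.1  0.1] 55.2980803186438 0.021322771049504186 2
rack top [([267.0, 172.0], 0.88)]
rack side [([308.0, 234.0], 0.61), ([223.0, 230.0], 0.42)]
clip top [([268.0, 170.0], 0.93)]
clip side [([308.0, 235.0], 0.66)]
ram_grip top [([279.0, 165.0], 0.87)]
ram_grip side [([308.0, 217.0], 0.93)]
ram_tip top [([282.0, 165.0], 0.65)]
ram_tip side [([309.0, 217.0], 0.58)]
mould_mouth top [([201.0, 193.0], 0.95), ([253.0, 245.0], 0.92)]
mould_mouth side [([260.0, 204.0], 0.89), ([220.0, 234.0], 0.66)]
mould_exit top [([255.0, 247.0], 0.96), ([198.0, 194.0], 0.63), ([338.0, 209.0], 0.16)]
mould_exit side [([216.0, 233.0], 0.98), ([261.0, 204.0], 0.74), ([285.0, 295.0], 0.52)]
blank_center top []
blank_center side [([222.0, 231.0], 0.39)]
dish top [([296.0, 244.0], 0.75)]
dish side [([231.0, 267.0], 0.81)]
wax_cake top [([337.0, 213.0], 0.72)]
wax_cake side [([286.0, 293.0], 0.68), ([310.0, 219.0], 0.27)]Traceback (most recent call last):
  File "<stdin>", line 8, in <module>
ValueError: it knows: blank_center, clip, dish, dome, mould_exit, mould_mouth, rack, ram_grip, ram_tip, wax_cake
```

View pics/top0.png

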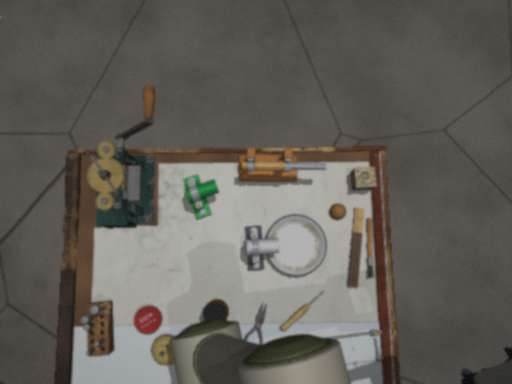

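View pics/side0.png

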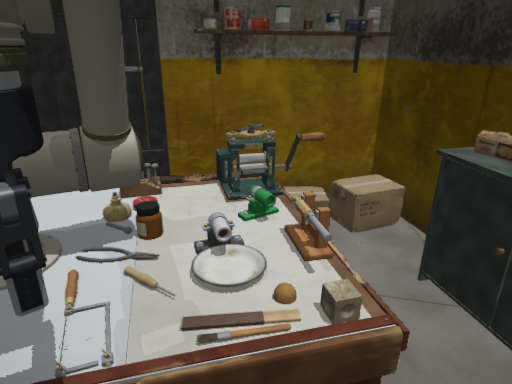

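Top view: up is world +x, right is −y. The rack and ram are at (267,168), with the steel end pointing right to about (325,166). The metal mould is at (255,247), with its far end over the dish at (298,245). The green look-alike is at (201,193), the mill at (120,185), the wax cake at (338,211) and the doming block at (364,178).

Candidates for the mould are metal top(255,247)/side(219,233) and green top(201,193)/side(260,204). I choose the metal one. For the ram, only the bar in the rack at top(280,165) fits. I'll check both choices in close crops.

```bash
python3 - <<'E'
import cv2,numpy as np
t=cv2.imread("pics/top0.png");s=cv2.imread("pics/side0.png")
a=cv2.resize(t[140:290,230:390],None,fx=5,fy=4.0*1.25,interpolation=cv2.INTER_CUBIC)[:, :800]
cv2.imwrite("pics/c_top.png",cv2.resize(t[145:265,230:390],None,fx=5,fy=5,interpolation=cv2.INTER_CUBIC))
cv2.imwrite("pics/c_side.png",cv2.resize(s[180:300,185:345],None,fx=5,fy=5,interpolation=cv2.INTER_CUBIC))
E
```

```text
(no output)
```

View pics/c_top.png

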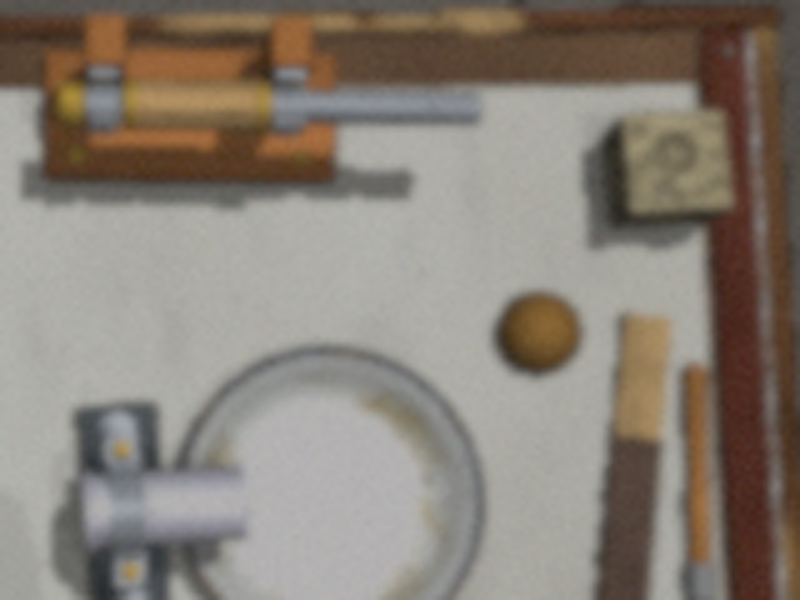

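View pics/c_side.png

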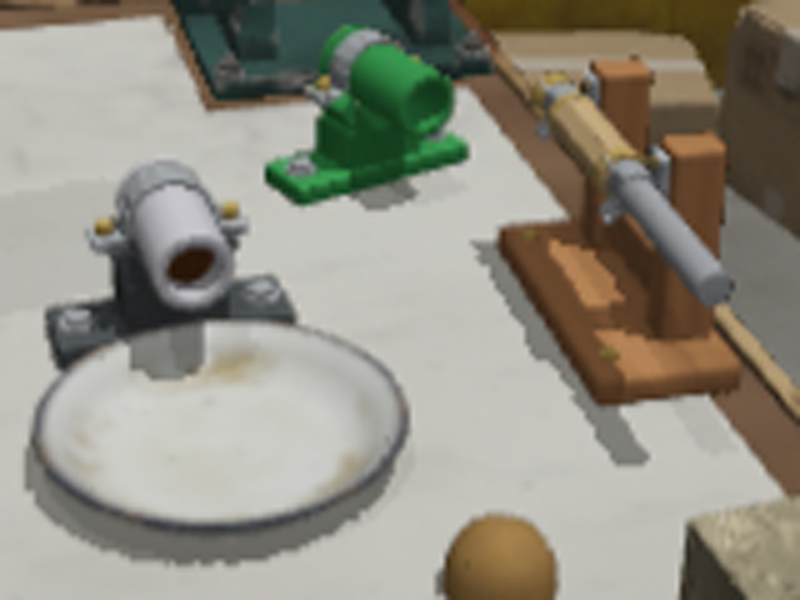

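The crops confirm the choice. The silver tube has the brown blank visible in its bore, with its open end over the dish. The ram has its steel tip to the right and its brass butt to the left. Next I measure the axes.

```bash
python3 - <<'E'
from h import *
np.set_printoptions(precision=1,suppress=True)
t=capture("top");s=capture("side")
T=lambda c:[(c[0]+.5)/5-.5+230,(c[1]+.5)/5-.5+145]
S=lambda c:[(c[0]+.5)/5-.5+185,(c[1]+.5)/5-.5+180]
for n,c,z in [("butt",(57,102),90),("gripL",(125,103),90),("gripR",(272,104),90),("tip",(480,106),90),("mouth",(80,512),60),("exit",(245,502),60),("dishL",(180,500),18),("dishR",(486,500),18),("dishT",(335,345),20),("cake",(539,332),10),("dome",(672,168),48),("rackFL",(46,178),16),("rackFR",(334,178),16)]:
    print(n,at_z(t,T(c),z))
print("dish c",at_z(t,boxes_of(t,"dish")[0]["position"],10))
print("exit tri",tri(t,T((245,502)),s,S((190,267))),"tip tri",tri(t,T((480,106)),s,S((718,286))))
print("exit side@60",at_z(s,S((190,267)),60),"tip side@90",at_z(s,S((718,286)),90))
print("wheel", at_z(t,(107,177),210))
g=cv2.cvtColor(t["pixels"],cv2.COLOR_BGR2GRAY)
# edges of tube and ram per column, subpixel (max gradients)
def edges(cols,r0,r1):
    out=[]
    for c in cols:
        v=cv2.GaussianBlur(g[r0:r1,c-1:c+2].mean(1).reshape(-1,1).astype(np.float32),(1,3),0).ravel()
        d=np.gradient(v); out.append((c,[int(x) for x in v]))
    return out
for e in edges([248,251,262,268,274],230,262): print(e)
for e in edges([296,304,312,320],155,176): print(e)
print([int(x) for x in g[243:248,238:292].mean(0)])
print([int(x) for x in g[165:168,236:334].mean(0)])
E
```

```text
butt [644.8 -14.6  90. ]
gripL [643.9 -47.   90. ]
gripR [ 642.4 -117.1   90. ]
tip [ 640.  -216.2   90. ]
mouth [451.4 -22.8  60. ]
exit [ 455.  -101.6   60. ]
dishL [458.3 -72.3  18. ]
dishR [ 456.1 -224.1   18. ]
dishT [ 534.2 -151.4   20. ]
cake [ 540.5 -255.6   10. ]
dome [ 616.5 -317.    48. ]
rackFL [621.9  -7.7  16. ]
rackFR [ 619.9 -153.9   16. ]
dish c [ 464.5 -146.    10. ]
exit tri (array([ 454.9, -101.5,   62.2]), np.float64(0.06052507417374962)) tip tri (array([ 640.7, -216.4,   90.4]), np.float64(1.4968316887974131))
exit side@60 [455.6 -97.5  60. ] tip side@90 [ 641.8 -215.8   90. ]
wheel [596.1 265.1 210. ]
(248, [77, 76, 75, 74, 72, 68, 63, 62, 69, 88, 112, 131, 144, 152, 158, 161, 162, 161, 159, 152, 142, 130, 119, 106, 92, 79, 69, 63, 62, 63, 64, 64])
(251, [124, 122, 121, 123, 123, 120, 115, 106, 97, 97, 108, 123, 137, 149, 159, 166, 170, 168, 162, 151, 138, 123, 108, 94, 79, 69, 66, 67, 68, 67, 65, 64])
(262, [144, 144, 143, 139, 134, 130, 123, 114, 111, 118, 132, 146, 159, 169, 175, 177, 175, 172, 165, 155, 142, 128, 112, 92, 74, 64, 64, 65, 68, 75, 82, 85])
(2
[... 805 characters left out ...]
69, 171, 165, 154, 148, 148, 148, 148, 147, 151, 163, 170, 174, 174, 175, 176, 176, 175, 175, 176, 176, 176, 175, 176, 175, 175, 176, 176, 175, 174, 172, 175, 177, 178, 178, 177, 178, 178, 178, 178, 177, 178, 177]
[150, 128, 92, 68, 64, 79, 101, 116, 120, 120, 117, 120, 128, 133, 134, 133, 130, 121, 114, 118, 125, 128, 130, 132, 135, 135, 135, 135, 134, 135, 136, 136, 135, 136, 134, 137, 135, 134, 133, 129, 129, 130, 132, 133, 130, 127, 128, 128, 129, 134, 137, 136, 136, 138, 136, 135, 134, 131, 135, 133, 135, 135, 135, 135, 135, 136, 137, 135, 135, 136, 136, 137, 135, 135, 136, 136, 136, 136, 134, 132, 128, 132, 134, 136, 136, 136, 136, 136, 137, 144, 154, 165, 169, 171, 171, 171, 171, 172]
```

```bash
python3 - <<'E'
from h import *
np.set_printoptions(precision=4,suppress=True)
s=sense();q=np.array(s["ee_rot"]);M=R.from_quat(q[[1,2,3,0]]).as_matrix()
print(M,s["time_s"],s["eef_pos"],s["grip_width"],tips_ahead if not callable(tips_ahead) else tips_ahead())
y=M[:,1]; a=np.arctan2(y[1],y[0])
for tgt in(-.024,-.024+np.pi): 
    d=(tgt-a+np.pi)%(2*np.pi)-np.pi; print("turn z",d,"units",d/(np.pi/4))
print(s["joints"],s["force"])
E
```

```text
[[ 0.9053  0.4249 -0.    ]
 [ 0.4249 -0.9053  0.    ]
 [ 0.     -0.     -1.    ]] 1.15 [ 223.0332 -475.2615  248.2957] 0.9958170095014721 17.0
turn z 1.1079865085879597 units 1.4107322377672362
turn z -2.0336061450018335 units -2.5892677622327636
[-1.3554  0.3129  1.4977 -0.      1.331  -0.2234] [ 0.0775 -1.2783 -0.5106]
```

Request:
drive_tool --commands "0.26 0.24 0 0 0 0.088 100;0.26 0.24 0 0 0 0.088 100;0.26 0.24 0 0 0 0.088 100;0.26 0.24 0 0 0 0.088 100;0.26 0.24 0 0 0 0.088 100;0.26 0.24 0 0 0 0.088 100;0.26 0.24 0 0 0 0.088 100;0.26 0.24 0 0 0 0.088 100;0.26 0.24 0 0 0 0.088 100;0.26 0.24 0 0 0 0.088 100;0.26 0.24 0 0 0 0.088 100;0.26 0.24 0 0 0 0.088 100;0.26 0.24 0 0 0 0.088 100;0.26 0.24 0 0 0 0.088 100;0.26 0.24 0 0 0 0.088 100;0.26 0.24 0 0 0 0.088 100;0 0 0 0 0 0 100;0 0 0 0 0 0 100" --force 80

```text
time_s: 2.65
eef_pos: [639.6, -90.0, 247.4]
ee_rot: [-0.0, 0.716, 0.699, -0.0]
force: [-0.0, 0.2, -0.2]
grip_width: 1.003
grip_force: 0.0
```

Request:
drive_tool --commands "0.036 0.087 -0.2 0 0 0 100;0 0 -0.3 0 0 0 100;0 0 -0.3 0 0 0 100;0 0 -0.2 0 0 0 100;0 0 -0.2 0 0 0 100;0 0 -0.1 0 0 0 100;0 0 -0.1 0 0 0 100;0 0 -0.1 0 0 0 100;0 0 0 0 0 0 100;0 0 0 0 0 0 100"

```text
time_s: 3.48
eef_pos: [642.7, -82.8, 98.6]
ee_rot: [0.0, 0.716, 0.698, 0.0]
force: [-0.9, -0.8, 0.3]
grip_width: 1.001
grip_force: 0.0
```

```bash
python3 - <<'E'
from h import *
p=capture("side"); cv2.imwrite("pics/s1.png",cv2.resize(p["pixels"][130:290,240:440],None,fx=4,fy=3.75,interpolation=cv2.INTER_CUBIC)); s=sense();print(s["eef_pos"],s["force"])
E
```

```text
[642.98286233 -82.77380489  99.15136724] [ 0.33066962 -0.10492383  0.51032544]
```

View pics/s1.png

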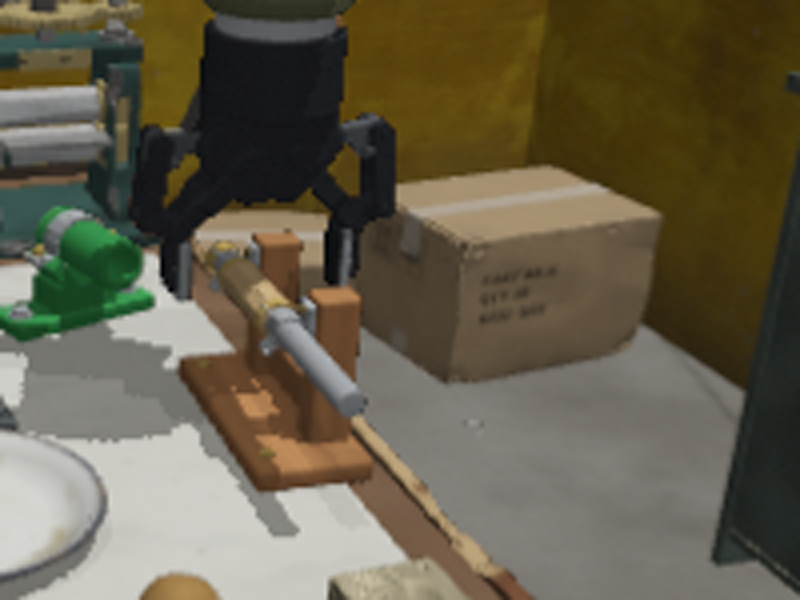

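The open fingers straddle the grip between the posts, with the grip at about crop (250,285). I lower 2 mm, then close.

Request:
drive_tool --commands "0 0.01 -0.02 0 0 0 60;0 0 0 0 0 0 40;0 0 0 0 0 0 30;0 0 0 0 0 0 25;0 0 0 0 0 0 20;0 0 0 0 0 0 10;0 0 0 0 0 0 0;0 0 0 0 0 0 0;0 0 0 0 0 0 0;0 0 0 0 0 0 0" --force 80

```text
time_s: 4.37
eef_pos: [642.8, -81.6, 96.5]
ee_rot: [0.0, 0.716, 0.698, 0.0]
force: [1.1, -0.3, 2.1]
grip_width: 0.233
grip_force: 78.8
```

Request:
drive_tool --commands "-0.04 0.001 0 0 0 0 0;-0.04 0.001 0 0 0 0 0;-0.04 0.001 0 0 0 0 0;-0.04 0.001 0 0 0 0 0;-0.04 0.001 0 0 0 0 0;-0.04 0.001 0 0 0 0 0;-0.05 0.001 0 0 0 0 0;-0.05 0.001 0 0 0 0 0;-0.05 0.001 0 0 0 0 0;-0.05 0.001 0 0 0 0 0;-0.05 0.001 0 0 0 0 0;0 0 0 0 0 0 0;0 0 0 0 0 0 0"

```text
time_s: 5.45
eef_pos: [593.5, -80.5, 96.4]
ee_rot: [0.0, 0.716, 0.698, 0.0]
force: [-0.9, -0.0, -0.8]
grip_width: 0.23
grip_force: 78.8
```

```bash
python3 - <<'E'
from h import *
p=capture("side");t=capture("top")
a=cv2.resize(p["pixels"][150:270,230:370],(700,600),interpolation=cv2.INTER_CUBIC)
b=cv2.resize(t["pixels"][140:270,230:345],None,fx=3,fy=3,interpolation=cv2.INTER_CUBIC)
a=cv2.resize(a,(455,390)); cv2.imwrite("pics/s2.png",np.hstack([a,b])); print(sense()["eef_pos"],sense()["force"])
E
```

```text
[593.82962697 -80.53023483  96.36978879] [-1.03933988 -0.42502163 -1.08766338]
```

View pics/s2.png

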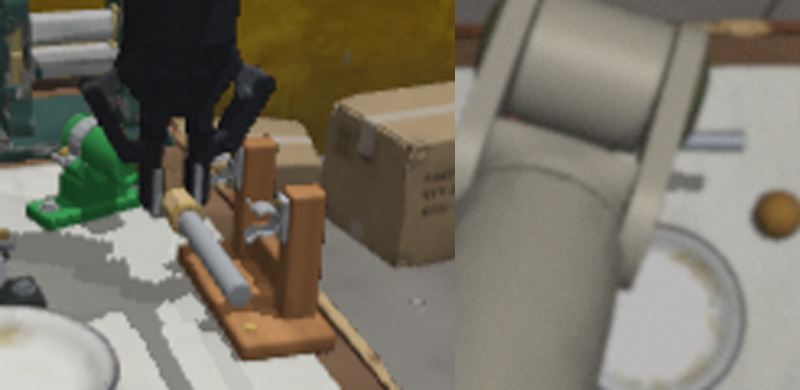

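The ram is out of the clips and held level. The tip shows at about top px (326,187) and side px (303,240). I measure it to get the tool-to-tip offset.

```bash
python3 - <<'E'
from h import *
np.set_printoptions(precision=1,suppress=True)
t=capture("top");s=capture("side")
a=(326.2,186.4);b=(303.0,239.6)
print(tri(t,a,s,b),at_z(t,a,90),at_z(s,b,90))
g=cv2.cvtColor(t["pixels"],cv2.COLOR_BGR2GRAY)
for c in (310,314,318,322): print(c,[int(x) for x in g[178:196,c-1:c+2].mean(1)])
print([int(x) for x in g[185:188,305:335].mean(0)])
e=np.array(sense()["eef_pos"]);d=np.array([-.024*-1,1,0])
ax=np.array([.024,1,0]);tip=e+[0,0,-7]-135*ax;print("pred tip",tip,proj(t,tip),proj(s,tip),proj(t,tip+25*ax),proj(t,tip+40*ax))
# expected mould points re-projected
for n,X in(("mouth",[451.4,-23.5,60]),("exit",[454.9,-99.4,60])): print(n,proj(t,X),proj(s,X))
E
```

```text
(array([ 590.1, -215.6,   90.7]), np.float64(0.03677938167081382)) [ 590.2 -215.7   90. ] [ 590.6 -214.4   90. ]
310 [95, 105, 114, 125, 131, 129, 128, 142, 151, 140, 120, 117, 142, 166, 176, 178, 179, 178]
314 [179, 180, 181, 179, 172, 155, 140, 146, 152, 143, 120, 118, 141, 168, 178, 179, 180, 180]
318 [179, 180, 179, 177, 169, 149, 136, 144, 153, 144, 122, 113, 131, 161, 178, 180, 180, 181]
322 [176, 175, 177, 173, 165, 146, 133, 142, 154, 143, 123, 114, 132, 161, 177, 178, 179, 178]
[97, 82, 100, 124, 141, 145, 147, 147, 147, 147, 146, 147, 147, 147, 146, 146, 146, 146, 148, 145, 148, 154, 165, 173, 175, 176, 176, 176, 175, 176]
pred tip [ 590.6 -215.5   89.3] [326.1 186.3] [303.2 240.2] [315.5 186.2] [309.2 186.1]
mouth [245.9 247. ] [215.4 218.2]
exit [277.7 245.1] [222.4 233.5]
```

Request:
drive_tool --commands "0 0 0.2 0 0 0 0;0 0 0.25 0 0 0 0;-0.15 0.2 0 0 0 0.009 0;-0.15 0.21 0 0 0 0.009 0;-0.15 0.21 0 0 0 0.009 0;-0.15 0.21 0 0 0 0.009 0;-0.15 0.21 0 0 0 0.009 0;-0.15 0.21 0 0 0 0.009 0;-0.15 0.21 0 0 0 0.009 0;-0.15 0.21 0 0 0 0.009 0;-0.15 0.21 0 0 0 0.009 0;-0.14 0.19 0 0 0 0.009 0;0 0 0 0 0 0 0;0 0 0 0 0 0 0"

```text
time_s: 6.82
eef_pos: [444.6, 127.1, 141.5]
ee_rot: [0.0, 0.691, 0.723, 0.0]
force: [0.7, -0.3, -1.2]
grip_width: 0.235
grip_force: 78.9
```

Request:
drive_tool --commands "0 0 -0.2 0 0 0 0;0 0 -0.2 0 0 0 0;0 0 -0.2 0 0 0 0;0 0 -0.1 0 0 0 0;0 0 -0.05 0 0 0 0;0 0 0 0 0 0 0;0 0 0 0 0 0 0;0 0 0 0 0 0 0"

```text
time_s: 7.48
eef_pos: [445.4, 126.3, 67.1]
ee_rot: [0.001, 0.691, 0.723, 0.001]
force: [0.6, 0.1, -0.7]
grip_width: 0.233
grip_force: 78.8
```

```bash
python3 - <<'E'
from h import *
np.set_printoptions(precision=1,suppress=True)
p=capture("side");t=capture("top")
a=cv2.resize(p["pixels"][170:270,180:280],(390,390),interpolation=cv2.INTER_CUBIC)
b=cv2.resize(t["pixels"][205:285,200:280],(400,400),interpolation=cv2.INTER_CUBIC)
cv2.imwrite("pics/s3.png",np.hstack([cv2.copyMakeBorder(a,0,10,0,10,0),b]))
e=np.array(sense()["eef_pos"]);ax=np.array([-.045,1,0]);tip=e+[0,0,-7]-135*ax;print(e,tip,proj(t,tip),proj(p,tip))
E
```

```text
[445.1 126.5  67. ] [451.2  -8.5  60. ] [239.6 247.2] [214.4 215.5]
```

View pics/s3.png

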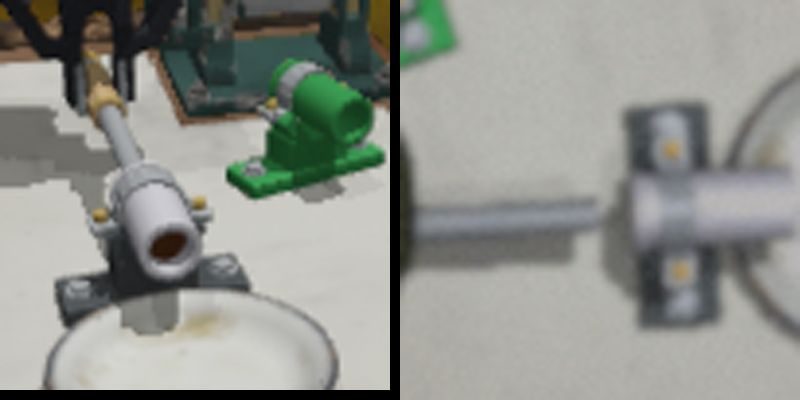

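Ram and tube are in line in the top panel: the ram tip is at crop (598,212) and the tube rim centre at (637,211). I insert in steps.

Request:
drive_tool --commands "0.003 -0.06 0 0 0 0 0;0.003 -0.06 0 0 0 0 0;0.002 -0.05 0 0 0 0 0;0.002 -0.05 0 0 0 0 0;0.002 -0.05 0 0 0 0 0;0.001 -0.03 0 0 0 0 0;0 0 0 0 0 0 0"

```text
time_s: 8.17
eef_pos: [446.0, 96.2, 66.4]
ee_rot: [-0.0, 0.691, 0.722, 0.0]
force: [0.3, 3.7, -0.7]
grip_width: 0.23
grip_force: 78.9
```

Request:
drive_tool --commands "0.002 -0.04 0.003 0 0 0 0;0.002 -0.04 0.002 0 0 0 0;0.002 -0.04 0 0 0 0 0;0.002 -0.04 0 0 0 0 0;0.002 -0.04 0 0 0 0 0;0.002 -0.04 0 0 0 0 0;0.002 -0.04 0 0 0 0 0;0.002 -0.04 0 0 0 0 0;0 0 0 0 0 0 0"

```text
time_s: 8.92
eef_pos: [447.5, 64.3, 66.8]
ee_rot: [-0.0, 0.691, 0.722, 0.0]
force: [-0.8, 2.9, -1.3]
grip_width: 0.231
grip_force: 78.8
```

Request:
drive_tool --commands "0.002 -0.04 0 0 0 0 0;0.002 -0.04 0 0 0 0 0;0.002 -0.04 0 0 0 0 0;0.002 -0.04 0 0 0 0 0;0.002 -0.04 0 0 0 0 0;0.002 -0.04 0 0 0 0 0;0.002 -0.04 0 0 0 0 0;0.002 -0.04 0 0 0 0 0;0.001 -0.02 0 0 0 0 0;0 0 0 0 0 0 0;0 0 0 0 0 0 0;0 0 0 0 0 0 0"

```text
time_s: 9.92
eef_pos: [449.2, 30.5, 66.8]
ee_rot: [0.0, 0.691, 0.723, -0.0]
force: [-0.9, 0.5, -1.3]
grip_width: 0.233
grip_force: 78.8
```

```bash
python3 - <<'E'
from h import *
p=capture("side");t=capture("top")
a=cv2.resize(p["pixels"][190:310,170:290],(390,390),interpolation=cv2.INTER_CUBIC)
b=cv2.resize(t["pixels"][205:285,250:330],(400,400),interpolation=cv2.INTER_CUBIC)
cv2.imwrite("pics/s4.png",np.hstack([cv2.copyMakeBorder(a,0,10,0,10,0),b]))
print([(b["position"],b["confidence"]) for b in boxes_of(p,"blank_center")],[(b["position"],b["confidence"]) for b in boxes_of(t,"blank_center")])
E
```

```text
[([226.9, 259.1], 0.73)] [([290.2, 242.7], 0.73)]
```

View pics/s4.png

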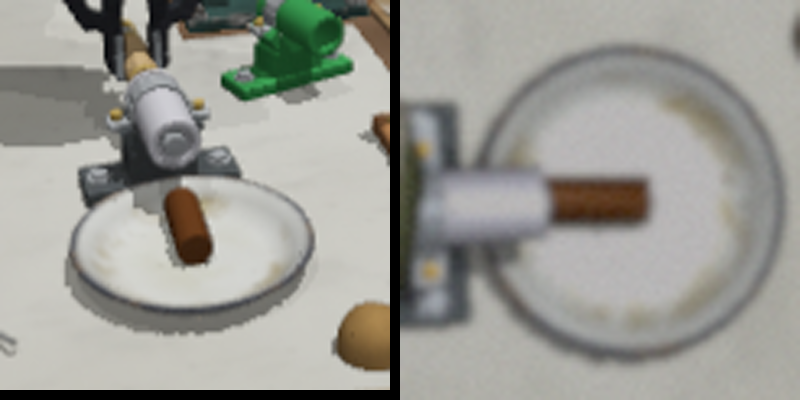

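The blank lies in the dish (side crop (188,225), top crop (600,200)) and the ram tip shows flush at the tube's far end. Now I withdraw.

Request:
drive_tool --commands "-0.003 0.06 0 0 0 0 0;-0.005 0.1 0 0 0 0 0;-0.007 0.15 0 0 0 0 0;-0.007 0.15 0 0 0 0 0;-0.007 0.15 0 0 0 0 0;-0.007 0.15 0 0 0 0 0;-0.007 0.15 0 0 0 0 0;-0.005 0.1 0 0 0 0 0;0 0 0 0 0 0 0;-0.1 0 0 0 0 0 0;-0.2 0 0 0 0 0 0;-0.2 0 0 0 0 0 0;-0.05 0 0 0 0 0 0;0 0 0 0 0 0 0;0 0 0 0 0 0 0"

```text
time_s: 11.37
eef_pos: [390.5, 131.4, 67.1]
ee_rot: [0.001, 0.691, 0.723, 0.001]
force: [-0.3, 0.5, -1.7]
grip_width: 0.23
grip_force: 78.8
```

Lower to TCP 19 mm (ram axis about 12 mm).

Request:
drive_tool --commands "0 0 -0.15 0 0 0 0;0 0 -0.15 0 0 0 0;0 0 -0.08 0 0 0 0;0 0 -0.05 0 0 0 0;0 0 -0.03 0 0 0 0;0 0 -0.015 0 0 0 0;0 0 0 0 0 0 0;0 0 0 0 0 0 0"

```text
time_s: 12.03
eef_pos: [389.8, 131.5, 19.7]
ee_rot: [0.0, 0.691, 0.723, 0.0]
force: [0.1, 0.6, -1.2]
grip_width: 0.236
grip_force: 78.8
```

Request:
drive_tool --commands "0 0 -0.01 0 0 0 0;0 0 -0.005 0 0 0 0;0 0 0 0 0 0 0;0 0 0 0 0 0 25;0 0 0 0 0 0 30;0 0 0 0 0 0 40;0 0 0 0 0 0 55;0 0 0 0 0 0 60;0 0 0 0 0 0 60;0 0 0.05 0 0 0 60;0 0 0.15 0 0 0 60;0 0 0.3 0 0 0 60;0 0 0.4 0 0 0 60;0 0 0.4 0 0 0 60;0 0 0 0 0 0 60;0 0 0 0 0 0 60;0 0 0 0 0 0 60" --force 40

```text
time_s: 13.45
eef_pos: [389.0, 131.5, 147.6]
ee_rot: [-0.0, 0.691, 0.723, -0.0]
force: [0.0, 0.6, -0.3]
grip_width: 0.602
grip_force: 0.0
```

```bash
python3 - <<'E'
from h import *
p=capture("side"); cv2.imwrite("pics/s5.png",cv2.resize(p["pixels"][130:370,40:360],(800,600),interpolation=cv2.INTER_CUBIC)); print(sense()["eef_pos"],sense()["force"])
E
```

```text
[388.77740231 131.49393003 146.99545759] [-0.48501444 -0.3047592  -0.44445326]
```

View pics/s5.png

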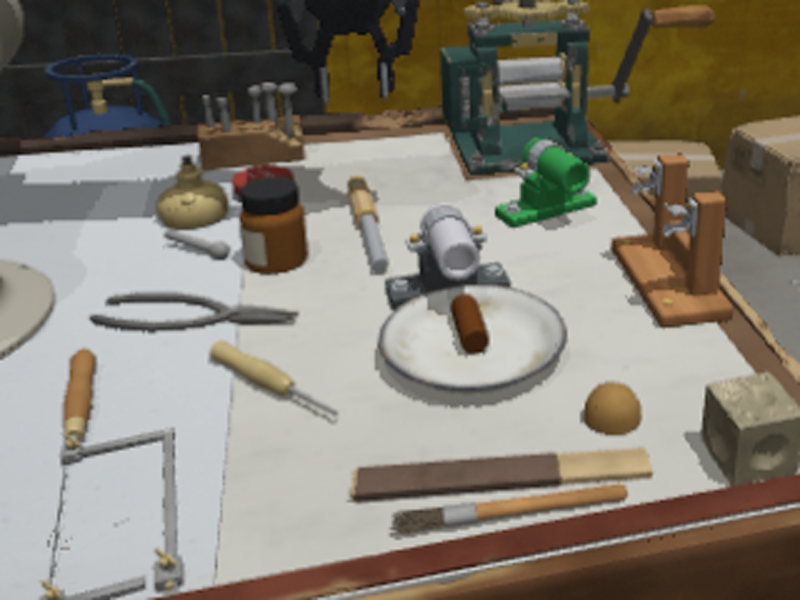

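The ram lies flat on the bench (crop (368,225)) and is released. The blank is in the dish at (470,323), and the wax cake and doming block are where they were.

```bash
python3 -c "
from rig import finish_job;print(finish_job())"
```

```text
the job is handed in; nothing more can be done
None
```

The job is handed in at about 13.5 s: the blank was pushed through into the dish, the ram lies released and flat on the bench, and the last picture shows the wax cake and doming block undisturbed; no verdict came back.

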